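Line up the measuring cylinders by height

TASK

Put the four measuring cylinders away in order of height, one standing upright and centred on each white mark of the drip mat, with the tallest on the mark next to the red end block and the shortest at the far end. One of them is held by its foot in the T-slot rail: slide it out through the rail's open end before lifting it. Never knock a cylinder over, and leave them all released and standing still.

Things in the scene. Friction and masses are not known exactly. Their poses are not given: they have to be found in the camera images.
- cyl_black: black-footed measuring cylinder, 95 mm tall, standing upright, loose, 55 to 130 g: a plain round pale stem 18 mm in diameter all the way up to the rim, on a round black foot 54 mm in diameter and 7 mm thick; black band at the rim. Origin at the centre of the foot's underside, z up the stem; yaw means nothing.
- cyl_yellow: yellow-footed measuring cylinder, 120 mm tall, standing upright, loose, 55 to 130 g: a plain round pale stem 22 mm in diameter all the way up to the rim, on a round yellow foot 54 mm in diameter and 7 mm thick; yellow band at the rim. Origin at the centre of the foot's underside, z up the stem; yaw means nothing.
- cyl_green: green-footed measuring cylinder, 145 mm tall, standing upright, loose, 55 to 130 g: a plain round pale stem 26 mm in diameter all the way up to the rim, on a round green foot 54 mm in diameter and 7 mm thick; green band at the rim. Origin at the centre of the foot's underside, z up the stem; yaw means nothing.
- cyl_blue: blue-footed measuring cylinder, 170 mm tall, standing upright, loose, 55 to 130 g: a plain round pale stem 30 mm in diameter all the way up to the rim, on a round blue foot 54 mm in diameter and 7 mm thick; blue band at the rim. Origin at the centre of the foot's underside, z up the stem; yaw means nothing.
- mark_1: flat white disc 62 mm in diameter with a dark centre dot, printed on the dark rubber drip mat (mat 110 x 400 x 4 mm, fixed). Four such marks lie in a straight row 85 mm apart, mark_1 to mark_4 in that order along their y axis. Origin at the disc's centre on the mat's top, 4 mm above the bench; z up.
- mark_2: flat white disc 62 mm in diameter with a dark centre dot, printed on the dark rubber drip mat (mat 110 x 400 x 4 mm, fixed). Four such marks lie in a straight row 85 mm apart, mark_1 to mark_4 in that order along their y axis. Origin at the disc's centre on the mat's top, 4 mm above the bench; z up.
- mark_3: flat white disc 62 mm in diameter with a dark centre dot, printed on the dark rubber drip mat (mat 110 x 400 x 4 mm, fixed). Four such marks lie in a straight row 85 mm apart, mark_1 to mark_4 in that order along their y axis. Origin at the disc's centre on the mat's top, 4 mm above the bench; z up.
- mark_4: flat white disc 62 mm in diameter with a dark centre dot, printed on the dark rubber drip mat (mat 110 x 400 x 4 mm, fixed). Four such marks lie in a straight row 85 mm apart, mark_1 to mark_4 in that order along their y axis. Origin at the disc's centre on the mat's top, 4 mm above the bench; z up.
- red_end: fixed red block 80 x 20 x 22 mm lying across one end of the mat, 54.5 mm beyond the centre of the outermost mark there, either mark_1 or mark_4 (a white block of the same size closes the other end). Origin at the centre of its underside.
- rail: fixed aluminium T-slot rail, 150 (x) x 72 (y) x 20 mm high. One cylinder, any of the four, stands in it on the bench, its foot held down by two lips (undersides 15 mm up; slot between them 40 mm wide, channel below 60 mm). Open at its +x end, closed by a dark plate at -x. Origin at mid-length, bench height; mouth at x = +75 mm, so a foot is free of the lips once its centre is past x = +102 mm.
Not all that is in view belongs to the job. What is shaped like the cyl_black but blue is not meant.

How it is judged:
By the outcome, as a careful person would: the job done as asked, in the order asked, and still so for the second after the job is handed in, with the robot touching nothing.
It also fails if it takes over 104 s, if anything falls off the work surface, if the arm or the gripper's body presses on something with over 40 N, if the wrist force passes 120 N, or if a joint passes its speed limit or range.

ROBOT

A 6-joint arm with a two-finger parallel gripper is mounted at the origin on the work surface. World frame = base frame: x ahead of the robot, y to its left, z up, the work surface at z = 0. Lengths are in mm, angles in rad, forces in N, time in s.
With the tool pointing down it reaches from about 400 to 925 mm from the base axis. Payload 12.5 kg.
Tool frame: the origin (TCP) lies at the very end of the fingers, on their centre line; the grasp point (between the pads) lies 19 mm behind it (env.tcp_to_grasp is the distance from the TCP to the grasp point, in mm); z points along the fingers, x is the direction in which the jaws open and shut, and the axes are right-handed (so a half turn about z gives the same grasp; the last joint's range is limited). The gripper opens to 95 mm and grips with 3 to 60 N. Pads are 20 mm wide; open, the fingers measure 119 mm over their backs; the gripper's body (75 mm by 180 mm) begins 59 mm behind the grasp point.
Start: joints at [-0.106, 0.491, 1.559, -0, 1.092, -0.106], TCP at [625.017, 0.021, 214.661] pointing down, gripper open.
Joint ranges: [-3.1, 3.1], [-0.84, 2.19], [0.05, 2.79], [-1.13, 4.28], [0.06, 2.93], [-2.69, 2.69]. Speed limits (rad/s): [2.22, 2.22, 2.79, 3.14, 3.14, 3.14].

INTERFACE

Orientations are given as [roll, pitch, yaw] about the fixed x, y, z axes, in that order (R = Rz(yaw) Ry(pitch) Rx(roll)).
In Python, from cell import env, vision, job gives the robot as it stands.
- The arm moves only by the shell command python3 -m pendant 'ROWS' [OPENING]. ROWS is JSON, a list of rows, each a list of 4 numbers: the shift along the tool's x, y, z in mm, then the turn about the tool's z in degrees. In form: [[tx, ty, tz, turn], ...]. A call has 1 to 8 rows; each row is the pose to reach, as a shift and turn from the pose measured when the call began, along the tool's axes at that moment; what a row does not reach only later rows make up. A row lasts 1/8 s, in which the tool goes at most 62.5 mm and 10.7 degrees, less where a joint would pass 70% of its speed; a pose out of reach is approached as far as the arm can. A call with a gripper value outside its range is refused whole. OPENING is the closure, from 0 (fully open) to 1 (shut), set as the call begins (- or left out, the last holds). The fingers move at their own pace and stop on an object; the grip force is fixed at half the most. Time passes only in rows, so rows that repeat a pose let the fingers close. It gives the time, the measured TCP pose, the force and the opening at its end, in the units of the state.
- env.state(): the state, without advancing time (a new reading comes with each control period).
- vision.read_camera(name): name is "scene" or "side" or "wrist"; returns a dict with "pixels" (420x560x3 uint8, red, green, blue), "intrinsics" (3x3 intrinsics, pixels), "R" (3x3) and "t" (3): a world point X has camera coordinates R X + t; the wrist camera has in their place "tool_from_camera" (4x4, takes a point from camera to tool coordinates, whose origin is the TCP and whose axes are the tool frame's). Camera axes: x right, y down, z forward; pixel columns grow to the right and rows downward; lengths in mm; the calibration is good to about 2 mm. A picture is of the moment at which its call begins: read the wrist's pose just before it. There is no depth.
- job.job_done(): hands the job in, once; it reports no verdict.
Trained networks look in a picture, given as the dict that the camera call returned (one of the last four; its "shot" number tells which), for a name from the list of things; names that differ only in an ending like _2 or _b are one class to them, and where a whole thing is asked for, a point or a joint stands for the part that bears it (a point fixed in the world has none). Each returns a list of dicts, best first, with "confidence" (0 to 1); they miss things now and then, are a little off and sometimes report something else, mostly with a low value. They report only what shows in the picture. A call takes as long as a camera call. They do not tell look-alikes from the thing itself.
- vision.find_in(picture, query): "at" ([x, y, z] in mm, in the coordinates of the camera as it stood for that picture, good to about 4 mm: the middle of the surface that is visible of it).
- vision.regions_of(picture, query): "pixels" (420x560 bool, what is visible of it).
The state is a dict: "t": time; "joints": joint angles; "qvel": joint speeds; "tau": joint torques, N m; "eef_pos": TCP position; "tcp_rot": TCP orientation; "ft_force": force on the tool from outside, world axes, zero at the start; "moment": the same for the moment, N m; "opening": opening from 0.0 (shut) to 1.0 (fully open).
Only numpy, scipy, OpenCV 4.12 (cv2) and the standard library are available. Lean on these libraries where they do the work, as an engineer would, in place of code of your own. Each camera call takes 0.05 s, during which the arm holds its last target.

## Working session

There is one attempt and no reset: what is moved stays moved. The work goes in short steps, Python scripts to look and compute and a shell command to move; the robot and the scene stay as the last step left them, time stands still between calls to the robot, and variables do not carry over. Pictures are saved under pics/ and viewed, and the job is handed in when it is done.

```bash
ls; mkdir -p pics; python3 - <<'E'
from cell import env, vision, job
import cv2
s=env.state(); print(s)
for n in ("scene","side","wrist"):
    p=vision.read_camera(n); cv2.imwrite(f"pics/{n}0.png",p["pixels"][:,:,::-1])
    print(n,p["intrinsics"].tolist(),[ (k,p[k].tolist()) for k in ("R","t","tool_from_camera") if k in p])
E
```

```text
pics
{'t': 0.0, 'joints': array([-1.05614308e-01,  4.91539238e-01,  1.55947517e+00, -1.90479787e-05,
        1.09171450e+00, -1.05578495e-01]), 'qvel': array([-0.00093874,  0.00034317, -0.00133609, -0.00020807, -0.00091362,
       -0.00031251]), 'tau': array([-9.52334158e-04, -6.12640929e+01, -2.58175153e+01,  6.92750537e-02,
        4.83079045e-02, -1.38641695e-05]), 'eef_pos': array([6.24738410e+02, 3.68902963e-02, 2.14065523e+02]), 'tcp_rot': array([-3.14148971e+00,  1.13171183e-03, -2.69645626e-05]), 'ft_force': array([ 0.44716664, -0.82229017, -0.06015895]), 'moment': array([ 0.00436313,  0.05567521, -0.02447211]), 'opening': 0.9970732240973145}
scene [[452.8656159685262, 0.0, 278.1284223250365], [0.0, 452.8656159685262, 206.56307092593374], [0.0, 0.0, 1.0]] [('R', [[-0.32859623413809946, 0.9444636194981558, -0.0036036585162830303], [0.6058317856219926, 0.2078497941409166, -0.7679624408821351], [-0.7245635668734164, -0.25453277690706405, -0.6404847406766623]]), ('t', [188.69140583021374, -253.53061148012821, 1484.759773283289])]
side [[482.13212316564756, 0.0, 273.245493428158], [0.0, 482.13212316564756, 210.80666431482805], [0.0, 0.0, 1.0]] [('R', [[0.7617800190375946, -0.6473730847626734, 0.024480435452468467], [-0.3304351424352065, -0.42077897690074917, -0.844841801310863], [0.5572286956348415, 0.6354944073107325, -0.5344558345063452]]), ('t', [-388.94788985149984, 181.78586090126572, 921.4661677774021])]
wrist [[360.2175252789957, 0.0, 282.1174203433508], [0.0, 360.2175252789957, 212.05524445647166], [0.0, 0.0, 1.0]] [('tool_from_camera', [[0.9999998948999322, -0.00022824198052123328, -0.0003976250992494536, 0.7691485268500609], [0.0003324261844705505, 0.9582321336376705, 0.2859913767179476, -81.53048897493042], [0.0003157419090073716, -0.28599147884122955, 0.9582321088010205, -168.4509136128822], [0.0, 0.0, 0.0, 1.0]])]
```

View pics/scene0.png

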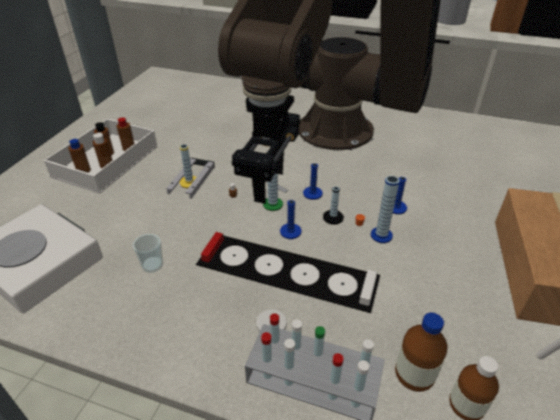

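View pics/side0.png

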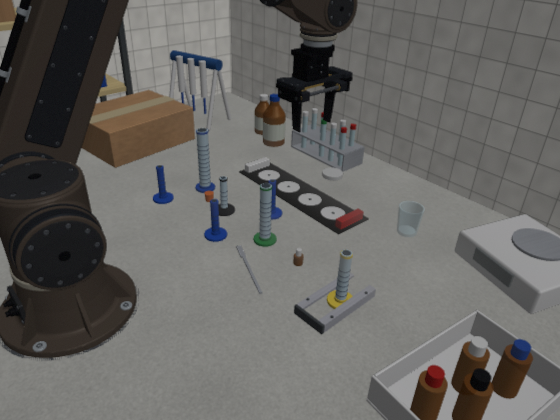

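View pics/wrist0.png

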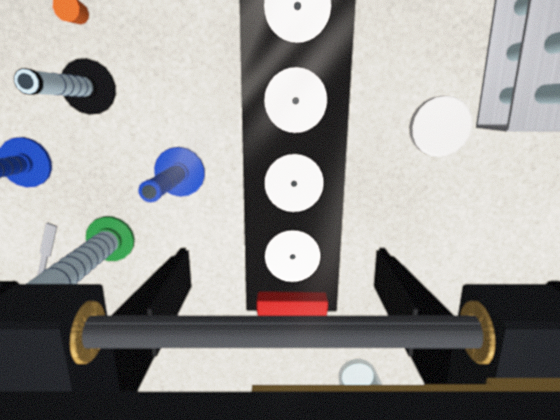

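The red block is at the mat's low-y end and yellow is in the rail. The three short blue stands are decoys. Next I'll measure.

```bash
cat > h.py <<'E'
import numpy as np, cv2
from cell import env, vision, job
from scipy.spatial.transform import Rotation as Ro
def cam(n):
    s=env.state(); p=vision.read_camera(n)
    if n=="wrist":
        T=np.eye(4); T[:3,:3]=Ro.from_euler('xyz',s["tcp_rot"]).as_matrix(); T[:3,3]=s["eef_pos"]
        W=T@p["tool_from_camera"]; p["C"]=W[:3,3]; p["Rw"]=W[:3,:3]
    else:
        p["Rw"]=p["R"].T; p["C"]=-p["R"].T@p["t"]
    return p
def ray(p,u,v,z):
    d=p["Rw"]@np.linalg.solve(p["intrinsics"],np.array([u,v,1.0]))
    return p["C"]+d*(z-p["C"][2])/d[2]
def proj(p,X):
    c=p["Rw"].T@(np.asarray(X,float)-p["C"]); q=p["intrinsics"]@c; return q[:2]/q[2]
E
python3 - <<'E'
from h import *
H=dict(cyl_black=95,cyl_yellow=120,cyl_green=145,cyl_blue=170)
zs=dict(mark_1=4,red_end=22,rail=20)
for n in ("scene","side","wrist"):
    p=cam(n)
    for q in list(H)+["mark_1","red_end","rail"]:
        try:
            f=vision.find_in(p,q)
        except Exception as e: print(q,e); continue
        print(n,q,[(np.round(p["Rw"]@np.array(d["at"])+p["C"],0).tolist(),round(d["confidence"],2)) for d in f])
E
for a in scene side; do python3 - $a <<'E'
import cv2,sys
a=sys.argv[1]; i=cv2.imread(f"pics/{a}0.png")
c={"scene":(150,130,270,180),"side":(130,110,270,230)}[a]
x,y,w,h=c; cv2.imwrite(f"pics/{a}0c.png",cv2.resize(i[y:y+h,x:x+w],None,fx=2.6 if a=="side" else 2.9,fy=2.6 if a=="side" else 2.9,interpolation=cv2.INTER_CUBIC))
E
done
```

```text
scene cyl_black [([520.0, 17.0, 9.0], 0.87), ([359.0, 18.0, 13.0], 0.81), ([346.0, 245.0, 29.0], 0.68), ([440.0, 99.0, 15.0], 0.55)]
scene cyl_yellow [([428.0, -313.0, 55.0], 0.62)]
scene cyl_green [([442.0, -58.0, 31.0], 0.65)]
scene cyl_blue [([639.0, 87.0, 8.0], 0.7)]
scene mark_1 [([640.0, 83.0, 7.0], 0.95), ([642.0, 3.0, 5.0], 0.93), ([639.0, 173.0, 7.0], 0.63), ([637.0, -81.0, 3.0], 0.62)]
scene red_end [([647.0, -137.0, 29.0], 0.85), ([429.0, -312.0, 55.0], 0.6)]
scene rail [([413.0, -292.0, 21.0], 0.95)]
side cyl_black [([427.0, 90.0, 28.0], 0.95), ([346.0, 17.0, 20.0], 0.89), ([516.0, 4.0, 25.0], 0.81), ([333.0, 239.0, 23.0], 0.75)]
side cyl_yellow [([412.0, -321.0, 53.0], 0.7)]
side cyl_green [([422.0, -74.0, 69.0], 0.65)]
side cyl_blue [([450.0, 215.0, 82.0], 0.94)]
side mark_1 [([637.0, 86.0, 2.0], 0.61), ([635.0, 175.0, 5.0], 0.59), ([635.0, -82.0, 4.0], 0.56), ([637.0, -3.0, 4.0], 0.56)]
side red_end [([631.0, -149.0, 22.0], 0.82)]
side rail []
wrist cyl_black [([440.0, 98.0, 8.0], 0.96), ([362.0, 24.0, 1.0], 0.83)]
wrist cyl_yellow []
wrist cyl_green [([440.0, -57.0, 52.0], 0.6)]
wrist cyl_blue []
wrist mark_1 [([636.0, -85.0, 5.0], 0.92), ([639.0, 91.0, 2.0], 0.68), ([637.0, 1.0, 6.0], 0.64), ([640.0, 166.0, -3.0], 0.59), ([640.0, -134.0, 22.0], 0.45)]
wrist red_end [([636.0, -132.0, 21.0], 0.71)]
wrist rail []
```

```bash
python3 - <<'E'
from h import *
# ortho top views at z=0 plane, 2px... x 350..850 (rows, down=+x), y -400..400 (cols), 1px/mm
for n in ("scene","side"):
    p=cam(n)
    K=p["intrinsics"]; Rm=p["Rw"].T; t=-Rm@p["C"]
    Hm=K@np.column_stack([Rm[:,0],Rm[:,1],t+Rm[:,2]*7])
    A=np.array([[0,1,300],[1,0,-400],[0,0,1.]]) # world(x,y,1) = A@(col,row,1)?  x=row+300,y=col-400
    im=cv2.warpPerspective(p["pixels"],Hm@A,(800,600),flags=cv2.WARP_INVERSE_MAP|cv2.INTER_CUBIC)
    cv2.imwrite(f"pics/ortho_{n}.png",im[:,:,::-1])
E
```

```text
(no output)
```

View pics/ortho_scene.png

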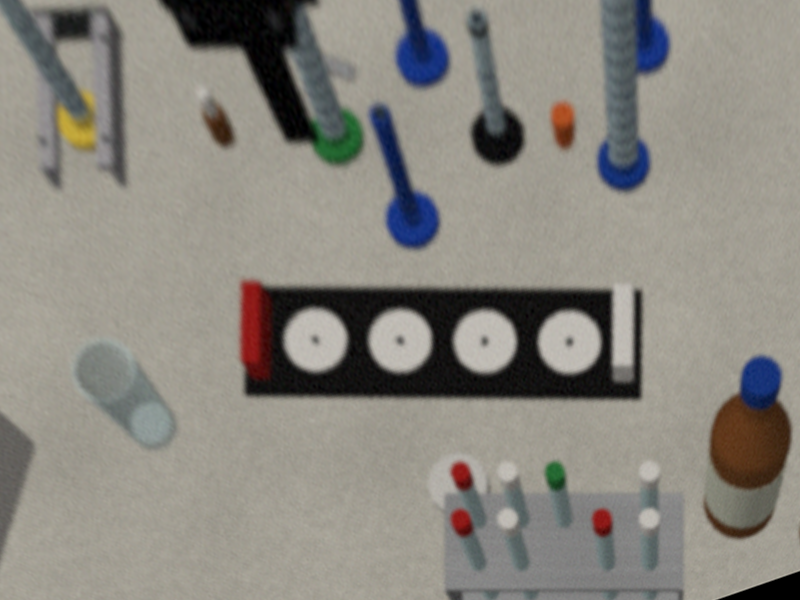

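View pics/ortho_side.png

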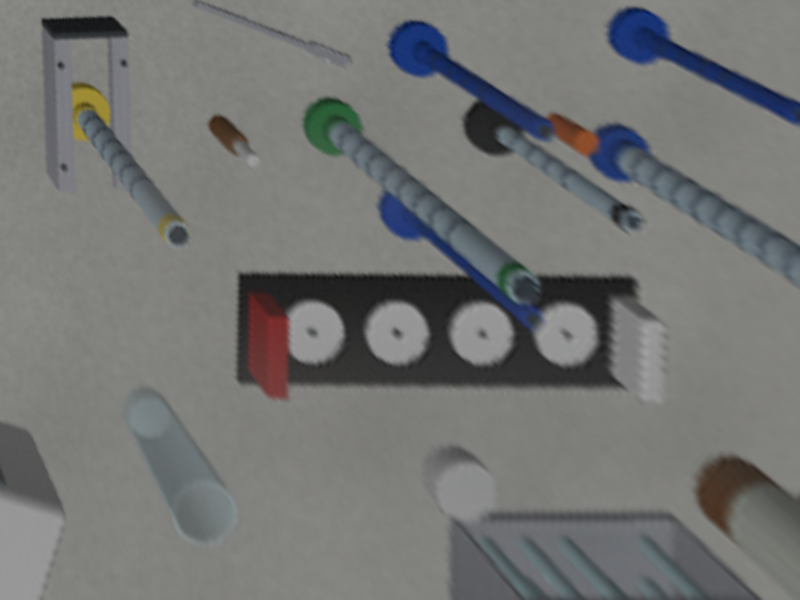

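```bash
python3 -m pendant '[[-45,-36,0,0],[-90,-71,0,0],[-135,-107,0,0],[-175,-142,0,0],[-175,-142,0,0],[-175,-142,0,0]]' 0; python3 - <<'E'
from h import *
p=cam("wrist"); cv2.imwrite("pics/w1.png",p["pixels"][:,:,::-1])
p=cam("scene"); cv2.imwrite("pics/s1.png",p["pixels"][:,:,::-1])
E
```

```text
t: 2.2
eef_pos: [450.5, 142.1, 215.0]
tcp_rot: [-3.142, -0.001, 0.001]
ft_force: [0.5, -0.8, 1.4]
opening: 0.999
```

View pics/w1.png

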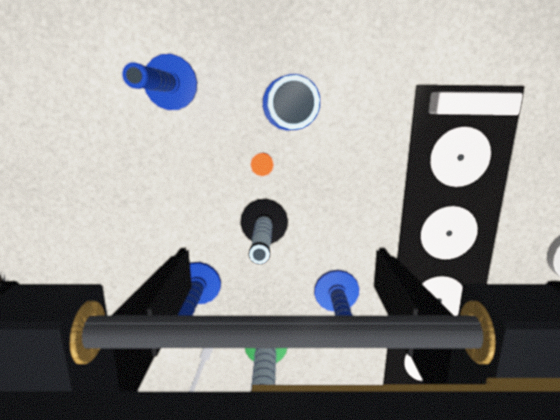

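Wrist view: the blue rim is centred near (293,102), the black rim near (260,254) with its foot at (264,221), and the mark dots are at (461,157) and (449,233).

```bash
python3 - <<'E'
from h import *
p=cam("wrist"); g=p["pixels"]
for nm,u,v,z in [("blue rim",293,102,170),("black rim",259.5,253.5,95),("black foot",264,221,7),("m4",460.7,157,4),("m3",449,233,4)]:
    print(nm,ray(p,u,v,z).round(1))
big=lambda c:cv2.resize(g[c[1]:c[3],c[0]:c[2]],None,fx=6,fy=6,interpolation=cv2.INTER_CUBIC)
a=big((245,60,340,140)); cv2.imwrite("pics/w1b.png",a[:,:,::-1])
# region-based
hsv=cv2.cvtColor(g,cv2.COLOR_RGB2HSV)
m=cv2.inRange(hsv,(105,150,80),(130,255,255)); m[:, :250]=0; m[:,340:]=0; m[140:]=0
c=cv2.convexHull(cv2.findNonZero(m)); print(cv2.minEnclosingCircle(c),cv2.fitEllipse(c))
# project prediction check of rim & foot circles
for q in ("scene","side"):
    s=cam(q); cv2.imwrite(f"pics/{q}1.png",s["pixels"][:,:,::-1])
E
```

```text
blue rim [457.8 224.4 170. ]
black rim [431.9  99.7  95. ]
black foot [431.6 100.6   7. ]
m4 [639.2 170.1   4. ]
m3 [638.   85.3   4. ]
((279.5, 104.5), 24.382469177246094) ((284.9942626953125, 103.20227813720703), (43.62531661987305, 50.57618713378906), 162.13880920410156)
```

View pics/w1b.png

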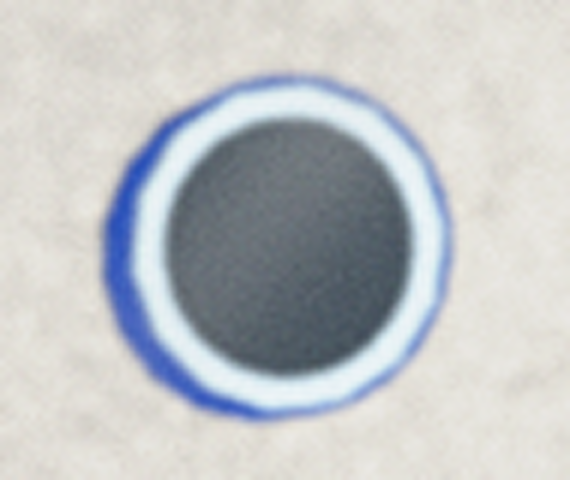

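```bash
python3 -m pendant '[[4,-42,0,0],[7.5,-83,0,0],[7.5,-83,0,0],[7.5,-83,40,0],[7.5,-83,80,0],[7.5,-83,112,0],[7.5,-83,112,0],[7.5,-83,112,0]]' 0;  python3 - <<'E'
from h import *
p=cam("side"); cv2.imwrite("pics/side2.png",p["pixels"][:,:,::-1])
p=cam("wrist"); cv2.imwrite("pics/w2.png",p["pixels"][:,:,::-1])
E
```

```text
t: 3.45
eef_pos: [458.7, 224.1, 103.4]
tcp_rot: [-3.141, -0.001, -0.002]
ft_force: [0.4, -0.4, 0.2]
opening: 0.996
```

View pics/side2.png

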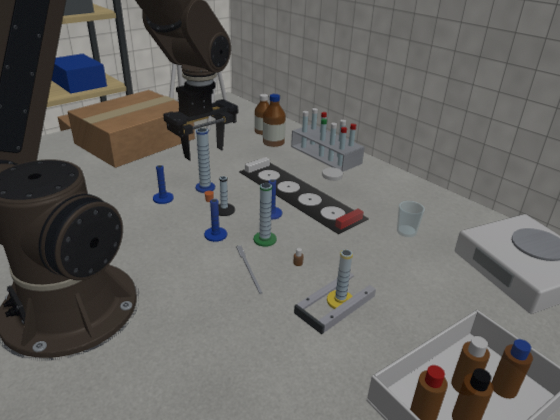

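View pics/w2.png

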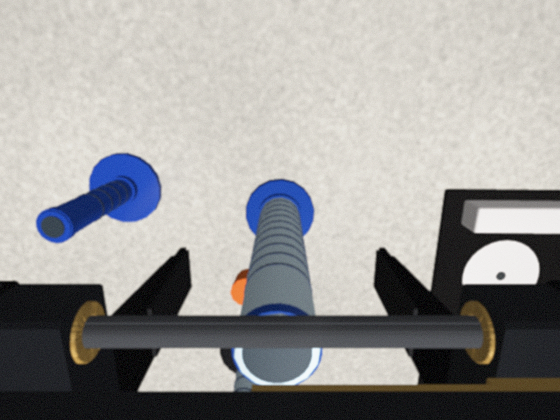

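```bash
python3 -m pendant '[[0,0,0,0],[0,0,0,0],[0,0,0,0],[0,0,0,0]]' 1; python3 -m pendant '[[0,0,0,0],[0,0,0,0]]' -;  python3 - <<'E'
from h import *
p=cam("wrist"); cv2.imwrite("pics/w3.png",p["pixels"][:,:,::-1]); print(ray(p,280,212,7))
E
```

```text
t: 4.05
eef_pos: [458.8, 224.4, 103.8]
tcp_rot: [-3.141, -0.002, -0.001]
ft_force: [-0.3, -0.2, -0.1]
opening: 0.629
t: 4.3
eef_pos: [458.8, 224.4, 103.7]
tcp_rot: [-3.141, -0.002, -0.001]
ft_force: [0.2, -0.5, -0.1]
opening: 0.426
[457.98489665 226.89311719   7.        ]
```

View pics/w3.png

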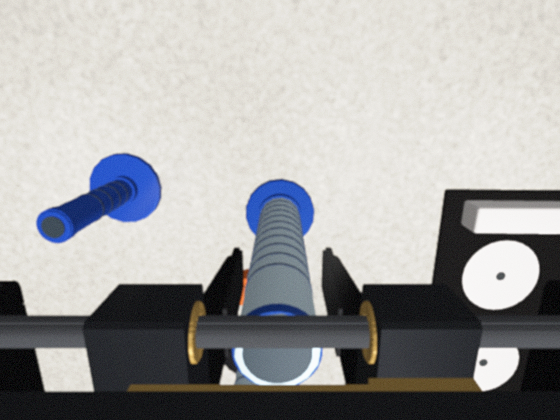

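```bash
python3 -m pendant '[[0,0,0,0],[0,0,0,0],[0,0,0,0]]' -;python3 -m pendant '[[0,0,-3,0],[0,0,-20,0],[0,0,-50,0],[0,0,-80,0],[0,0,-115,0],[0,0,-115,0]]' -;  python3 - <<'E'
from h import *
p=cam("wrist"); cv2.imwrite("pics/w4.png",p["pixels"][:,:,::-1])
p=cam("side"); cv2.imwrite("pics/side4.png",p["pixels"][:,:,::-1])
E
```

```text
t: 4.72
eef_pos: [458.8, 224.4, 103.7]
tcp_rot: [-3.141, -0.002, -0.001]
ft_force: [0.1, -0.6, -0.1]
opening: 0.315
t: 5.48
eef_pos: [459.3, 224.7, 221.0]
tcp_rot: [-3.14, -0.006, -0.001]
ft_force: [-0.3, -0.2, -1.4]
opening: 0.308
```

View pics/w4.png

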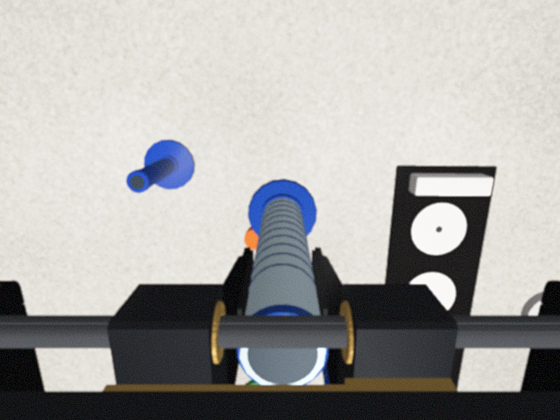

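View pics/side4.png

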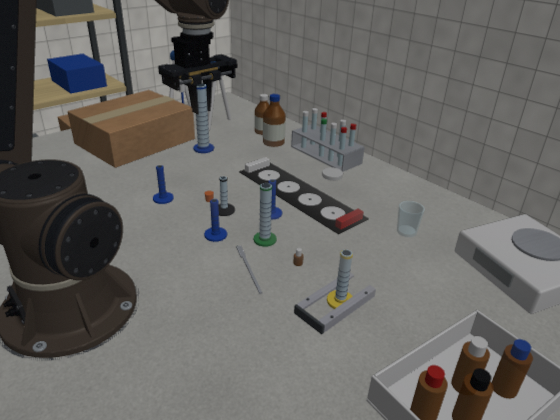

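```bash
python3 - <<'E'
from h import *
# refine dot finder
def dots(img,p,guess):
    g=cv2.cvtColor(img,cv2.COLOR_BGR2GRAY).astype(float)
    for (u,v) in guess:
        w=g[v-7:v+8,u-7:u+8]; k=np.clip(w.max()*0.8-w,0,None); yy,xx=np.mgrid[-7:8,-7:8]
        uu=u+(k*xx).sum()/k.sum(); vv=v+(k*yy).sum()/k.sum()
        print("dot",round(uu,1),round(vv,1),ray(p,uu,vv,4).round(1))
def pose(p,e,r):
    T=np.eye(4); T[:3,:3]=Ro.from_euler('xyz',r).as_matrix(); T[:3,3]=e
    W=T@p["tool_from_camera"]; p["C"]=W[:3,3]; p["Rw"]=W[:3,:3]
p=cam("wrist")
hsv=cv2.cvtColor(p["pixels"],cv2.COLOR_RGB2HSV); m=cv2.inRange(hsv,(105,130,60),(130,255,255)); m[:170]=0;m[250:]=0;m[:,:235]=0;m[:,330:]=0
n,l,st,c=cv2.connectedComponentsWithStats(m); i=1+np.argmax(st[1:,4]); print(st[i],c[i])
s=env.state()["eef_pos"]
zf=s[2]-103.7
l_,t_,w_,h_=st[i][:4]
a=ray(p,l_+w_/2-.5,210,zf+7); b=ray(p,282,t_,zf+7); print("foot x",a[0]-s[0],"far edge y-27:",b[1]-27-s[1])
dots(cv2.imread("pics/w4.png"),p,[(439,230)])
pose(p,[624.74,.04,214.07],[-3.14149,.00113,0]); dots(cv2.imread("pics/wrist0.png"),p,[(293,256),(294,184),(295,100)])
pose(p,[450.5,142.1,215],[-3.142,-.001,.001]); dots(cv2.imread("pics/w1.png"),p,[(461,157),(449,233)])
E
```

```text
[ 249  180   67   55 1703] [281.82501468 202.0645919 ]
foot x 0.8994767532968808 far edge y-27: 0.44984503383184915
dot 438.5 229.0 [635.3 171.4   4. ]
dot 292.1 256.3 [636.5 -83.9   4. ]
dot 293.5 183.2 [637.3   0.8   4. ]
dot 295.2 100.3 [638.3  85.7   4. ]
dot 460.2 157.0 [638.6 170.8   4. ]
dot 448.7 232.9 [637.8  86.1   4. ]
```

```bash
python3 -m pendant '[[20,25,0,0],[50,75,0,0],[80,130,0,0],[110,185,0,0],[140,240,0,0],[165,285,0,0],[177,309,0,0],[177,309,0,0]]' -; python3 -m pendant '[[0,0,0,0]]' -
```

```text
t: 6.62
eef_pos: [634.7, -86.7, 216.0]
tcp_rot: [-3.141, 0.002, -0.004]
ft_force: [0.2, 0.9, -0.8]
opening: 0.308
t: 6.75
eef_pos: [634.2, -86.1, 215.0]
tcp_rot: [-3.14, 0.004, -0.004]
ft_force: [-0.4, -0.5, -0.5]
opening: 0.31
```

```bash
python3 -m pendant '[[1,-0.8,25,0],[2,-1.6,60,0],[2,-1.6,85,0],[2,-1.6,87,0],[2,-1.6,87,0]]' -; python3 - <<'E'
from h import *
p=cam("wrist"); cv2.imwrite("pics/w5.png",p["pixels"][:,:,::-1]);print(env.state()["eef_pos"])
for n in("side","scene"):
    p=cam(n); cv2.imwrite(f"pics/{n}5.png",cv2.resize(p["pixels"][100:300,150:430],None,fx=2.8,fy=2.8,interpolation=2)[:,:,::-1])
E
```

```text
t: 7.38
eef_pos: [636.0, -83.9, 128.7]
tcp_rot: [-3.14, 0.003, -0.003]
ft_force: [-0.1, 0.3, -1.0]
opening: 0.313
[636.22709982 -84.05438008 129.1466666 ]
```

View pics/w5.png

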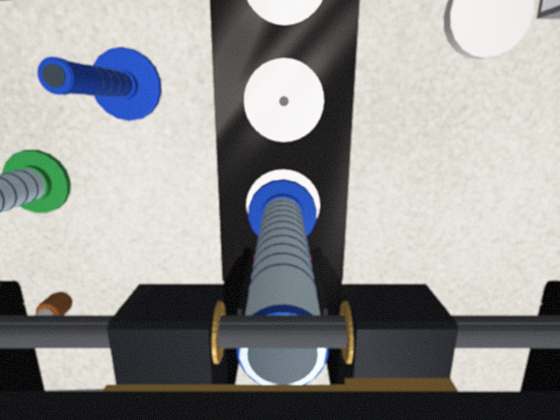

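View pics/side5.png

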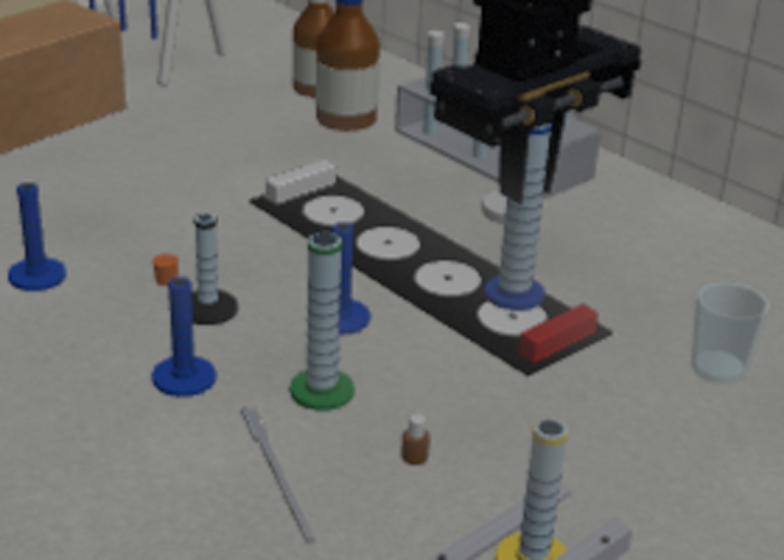

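```bash
python3 -m pendant '[[0,-0.3,10,0],[0,-0.3,18,0],[0,-0.3,20.5,0],[0,-0.3,20.5,0],[0,-0.3,20.5,0]]' -; python3 - <<'E'
from h import *
p=cam("wrist"); cv2.imwrite("pics/w6.png",p["pixels"][:,:,::-1]);print(env.state()["eef_pos"],env.state()["ft_force"])
E
```

```text
t: 8.15
eef_pos: [636.3, -84.0, 108.8]
tcp_rot: [-3.141, 0.002, -0.003]
ft_force: [-0.2, -0.4, -1.1]
opening: 0.314
[636.28602035 -84.0090123  108.85929538] [ 0.95219956  0.04619132 -0.95182238]
```

View pics/w6.png

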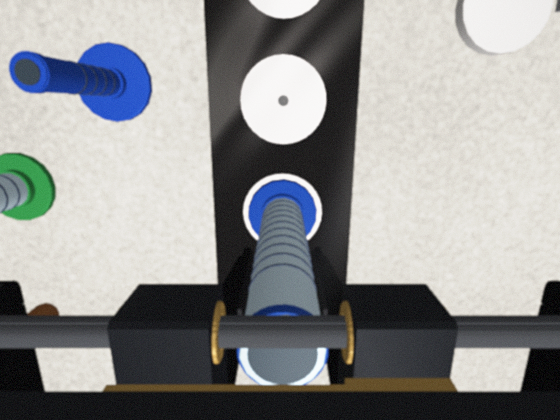

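```bash
python3 -m pendant '[[0.5,0,0.5,0],[0.5,0,0.8,0],[0.5,0,0.8,0]]' -; python3 -m pendant '[[0,0,0,0],[0,0,0,0],[0,0,0,0],[0,0,0,0],[0,0,0,0],[0,0,0,0]]' 0; python3 - <<'E'
from h import *
p=cam("wrist"); cv2.imwrite("pics/w7.png",p["pixels"][:,:,::-1])
E
```

```text
t: 8.57
eef_pos: [636.8, -84.0, 108.1]
tcp_rot: [-3.141, 0.002, -0.003]
ft_force: [-0.4, -0.3, -0.1]
opening: 0.313
t: 9.32
eef_pos: [636.8, -84.0, 108.1]
tcp_rot: [-3.141, 0.002, -0.003]
ft_force: [0.4, -0.1, -0.1]
opening: 0.882
```

View pics/w7.png

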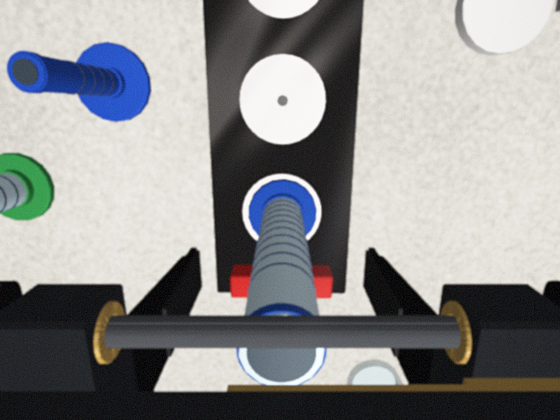

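```bash
python3 -m pendant '[[0,0,-20,0],[0,0,-60,0],[0,0,-100,0],[0,0,-115,0],[-50,14,-120,0],[-105,28,-120,0],[-160,42,-120,0],[-197,54,-120,0]]' 0; python3 -m pendant '[[0,0,0,0],[0,0,0,0]]' 0;  python3 - <<'E'
from h import *
p=cam("wrist"); cv2.imwrite("pics/w8.png",p["pixels"][:,:,::-1])
E
```

```text
t: 10.38
eef_pos: [437.4, -137.4, 227.8]
tcp_rot: [-3.14, 0.003, -0.004]
ft_force: [0.6, -0.3, 0.3]
opening: 1.002
t: 10.62
eef_pos: [437.8, -137.5, 227.6]
tcp_rot: [-3.14, 0.003, -0.004]
ft_force: [-1.0, 0.0, -0.1]
opening: 1.001
```

View pics/w8.png

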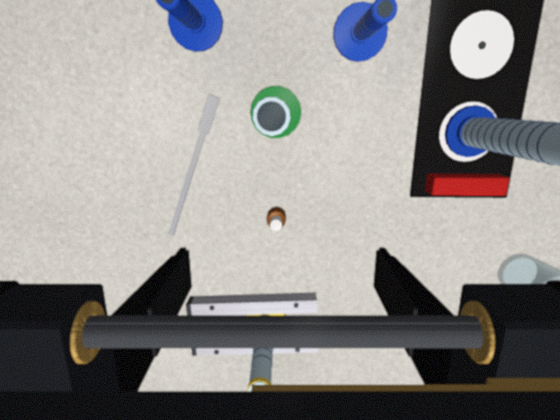

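The green rim is at about (271,117) with its foot at (275,112). The rail sits at rows 295 to 352, with the plate at image left (-x).

```bash
python3 - <<'E'
from h import *
p=cam("wrist"); g=p["pixels"]
cv2.imwrite("pics/w8b.png",cv2.resize(g[75:145,240:310],None,fx=8,fy=8,interpolation=2)[:,:,::-1])
print(ray(p,271,117,145),ray(p,275,111.5,7), ray(p,255,295,20),ray(p,190,295,20),ray(p,317,294,20))
E
```

```text
[431.26849664 -63.75268435 145.        ] [430.91076539 -62.44732498   7.        ] [ 405.8625559  -268.83288968   20.        ] [ 329.78653601 -268.68380431   20.        ] [ 478.30228066 -267.66754968   20.        ]
```

View pics/w8b.png

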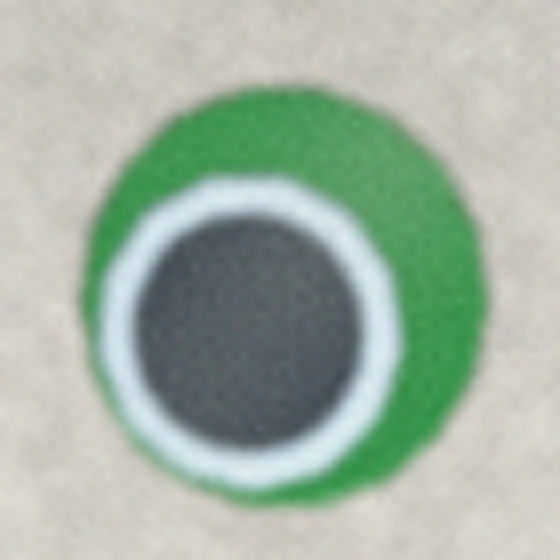

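```bash
python3 -m pendant '[[-3,-37,0,0],[-6.5,-74.5,0,0],[-6.5,-74.5,10,0],[-6.5,-74.5,50,0],[-6.5,-74.5,95,0],[-6.5,-74.5,135,0],[-6.5,-74.5,147,0],[-6.5,-74.5,147,0]]' 0;  python3 - <<'E'
from h import *
p=cam("wrist"); cv2.imwrite("pics/w9.png",p["pixels"][:,:,::-1]); print(env.state()["eef_pos"])
E
```

```text
t: 11.72
eef_pos: [431.7, -62.7, 80.3]
tcp_rot: [-3.14, 0.004, -0.003]
ft_force: [0.2, 1.3, 0.6]
opening: 1.0
[431.97686046 -62.78515782  81.02341285]
```

View pics/w9.png

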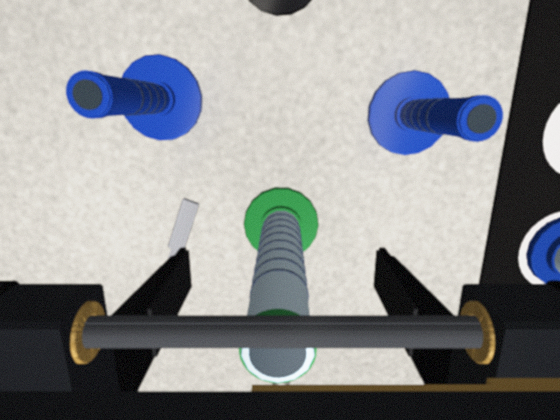

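```bash
python3 -m pendant '[[0,0,0,0],[0,0,0,0],[0,0,0,0],[0,0,0,0],[0,0,0,0],[0,0,0,0],[0,0,0,0],[0,0,0,0]]' 1; python3 -m pendant '[[0,0,0,0],[0,0,0,0],[0,0,0,0]]' -;
```

```text
t: 12.78
eef_pos: [431.9, -62.8, 81.0]
tcp_rot: [-3.14, 0.003, -0.003]
ft_force: [-0.3, -0.4, -0.8]
opening: 0.271
t: 13.15
eef_pos: [431.9, -62.8, 81.0]
tcp_rot: [-3.14, 0.003, -0.003]
ft_force: [-0.5, -0.1, -0.4]
opening: 0.27
```

```bash
python3 -m pendant '[[0,0,-5,0],[0,0,-30,0],[0,0,-70,0],[0,0,-105,0],[0,0,-115,0],[0,0,-115,0]]' -; python3 - <<'E'
from h import *
p=cam("wrist"); s=env.state()["eef_pos"]; cv2.imwrite("pics/w10.png",p["pixels"][:,:,::-1])
hsv=cv2.cvtColor(p["pixels"],cv2.COLOR_RGB2HSV); m=cv2.inRange(hsv,(50,110,50),(80,255,255)); m[:150]=0;m[260:]=0
n,l,st,c=cv2.connectedComponentsWithStats(m); i=1+np.argmax(st[1:,4]); print(st[i],c[i])
zf=s[2]-81; l_,t_,w_,h_=st[i][:4]
a=ray(p,l_+w_/2-.5,t_+35,zf+7); b=ray(p,l_+w_/2,t_,zf+7); print(s,"foot dx",a[0]-s[0],"dy",b[1]-27-s[1])
E
```

```text
t: 13.9
eef_pos: [432.2, -62.9, 196.0]
tcp_rot: [-3.14, 0.002, -0.003]
ft_force: [0.5, 0.0, -1.0]
opening: 0.271
[ 246  188   73   61 2272] [281.93705986 213.30105634]
[431.92215134 -62.81417953 195.29609679] foot dx 0.7020480465787955 dy -0.7191127000622899
```

View pics/w10.png

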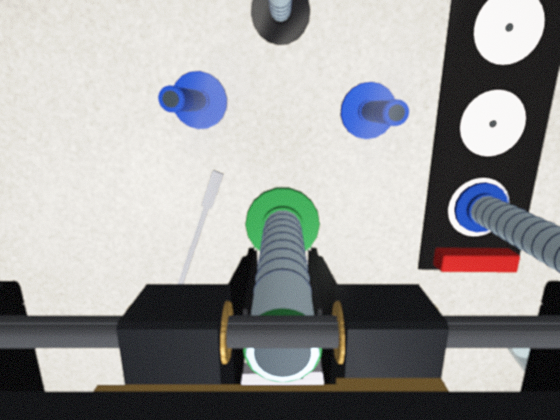

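```bash
python3 -m pendant '[[25,-8,0,0],[70,-22,0,0],[120,-38,0,0],[165,-52,0,0],[195,-61,0,0],[205,-64,0,0],[205,-64,20,0],[205,-64,50,0]]' -; python3 -m pendant '[[0,0,20,0],[0,0,38,0],[0,0,45,0],[0,0,45,0],[0,0,45,0]]' -; python3 - <<'E'
from h import *
p=cam("wrist"); cv2.imwrite("pics/w11.png",p["pixels"][:,:,::-1]);print(env.state()["eef_pos"])
E
```

```text
t: 14.95
eef_pos: [636.2, 0.4, 143.6]
tcp_rot: [-3.14, 0.004, -0.003]
ft_force: [1.0, -0.1, -1.2]
opening: 0.273
t: 15.58
eef_pos: [636.4, 0.4, 99.3]
tcp_rot: [-3.14, 0.003, -0.003]
ft_force: [-0.4, -0.5, 0.2]
opening: 0.271
[6.36392835e+02 4.37709115e-01 9.93736478e+01]
```

View pics/w11.png

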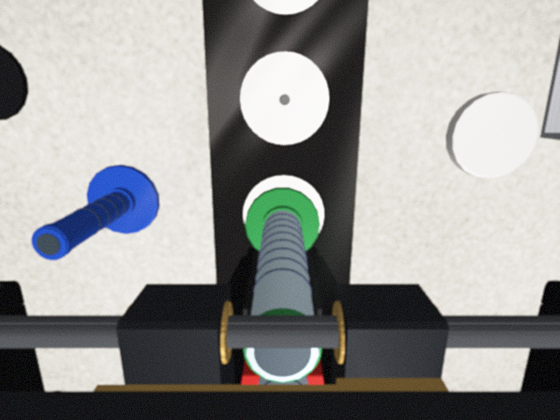

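```bash
python3 -m pendant '[[0.3,-0.5,6,0],[0.6,-0.9,12,0],[0.6,-0.9,13.8,0],[0.6,-0.9,14,0],[0.6,-0.9,14,0]]' -; python3 - <<'E'
from h import *
p=cam("wrist"); cv2.imwrite("pics/w12.png",cv2.resize(p["pixels"][150:270,210:360],None,fx=5,fy=5,interpolation=2)[:,:,::-1]);print(env.state()["eef_pos"],proj(p,[637.4,.8,4]))
# predicted circles
for r,z in((31,4),(27,11)):
    q=np.array([proj(p,[637.4+r*np.cos(a),.8+r*np.sin(a),z]) for a in np.linspace(0,6.28,60)]); print(q.min(0).round(1),q.max(0).round(1))
E
```

```text
t: 16.25
eef_pos: [637.0, 1.4, 85.5]
tcp_rot: [-3.14, 0.003, -0.003]
ft_force: [0.2, -0.8, -0.8]
opening: 0.274
[637.02819644   1.35644033  85.49748426] [282.01710266 222.05912601]
[239.6 180.3] [324.5 261.1]
[244. 188.] [320.  260.1]
```

View pics/w12.png

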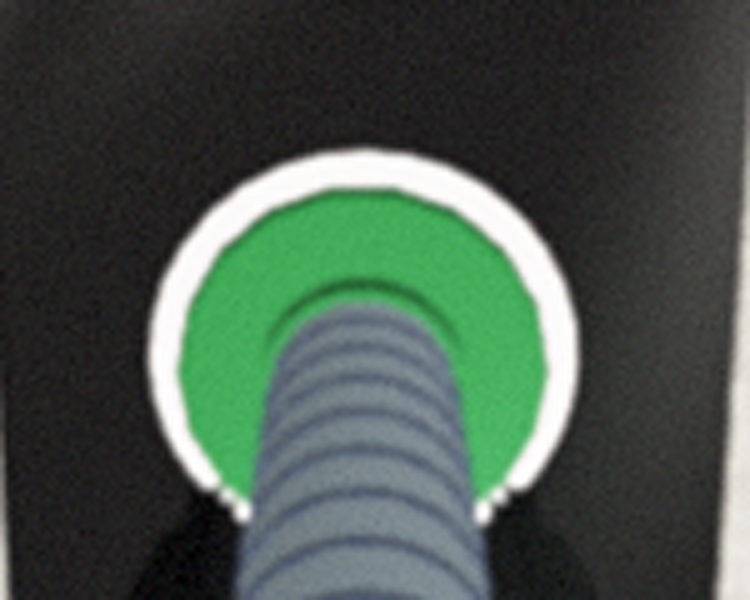

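```bash
python3 -m pendant '[[0,0,0.5,0],[0,0,0.8,0],[0,0,0.8,0]]' -; python3 -m pendant '[[0,0,0,0],[0,0,0,0],[0,0,0,0],[0,0,0,0],[0,0,0,0],[0,0,0,0],[0,0,0,0]]' 0; python3 -m pendant '[[0,0,-20,0],[0,0,-60,0],[0,0,-105,0],[0,0,-140,0],[0,0,-145,0]]' 0; python3 - <<'E'
from h import *
p=cam("wrist"); cv2.imwrite("pics/w13.png",p["pixels"][:,:,::-1]);print(env.state()["eef_pos"])
E
```

```text
t: 16.68
eef_pos: [637.0, 1.3, 84.7]
tcp_rot: [-3.14, 0.003, -0.003]
ft_force: [0.4, -0.1, -1.3]
opening: 0.274
t: 17.55
eef_pos: [637.0, 1.3, 84.7]
tcp_rot: [-3.14, 0.003, -0.003]
ft_force: [-0.4, 0.3, 0.0]
opening: 0.949
t: 18.18
eef_pos: [638.1, 1.1, 232.2]
tcp_rot: [-3.141, -0.002, -0.003]
ft_force: [0.2, -0.0, -1.2]
opening: 1.0
[637.68659226   1.15408318 231.10864895]
```

View pics/w13.png

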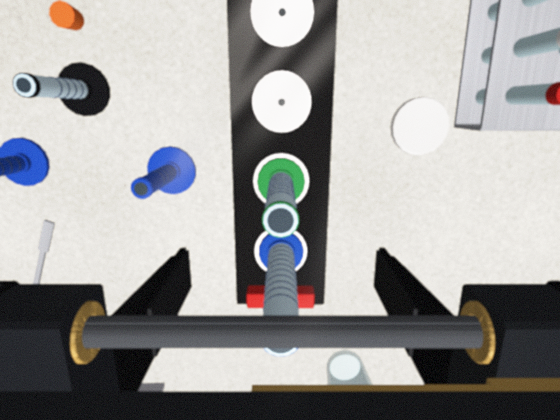

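```bash
python3 -m pendant '[[-45,-20,0,0],[-95,-45,0,0],[-150,-72,0,0],[-195,-95,0,0],[-205.5,-99,30,0],[-205.5,-99,80,0],[-205.5,-99,105,0],[-205.5,-99,105,0]]' 0; python3 - <<'E'
from h import *
p=cam("wrist"); cv2.imwrite("pics/w14.png",p["pixels"][:,:,::-1]);print(env.state()["eef_pos"])
E
```

```text
t: 19.23
eef_pos: [431.1, 100.8, 124.3]
tcp_rot: [-3.141, 0.005, -0.003]
ft_force: [-0.8, 0.8, 0.3]
opening: 0.999
[431.87008838 100.8375769  125.51222927]
```

View pics/w14.png

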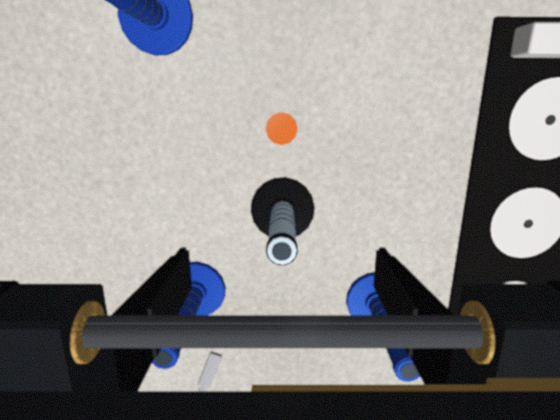

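```bash
python3 - <<'E'
from h import *
p=cam("wrist"); print(env.state()["eef_pos"],ray(p,282,250,95),ray(p,282.5,207.5,7))
E
```

```text
[432.44812021 100.86365086 126.33825196] [432.38011499  99.44827706  95.        ] [432.46543123 100.76845922   7.        ]
```

```bash
python3 -m pendant '[[0,0.5,30,0],[0,0.5,65,0],[0,0.5,86,0],[0,0.5,88,0],[0,0.5,88,0]]' 0; python3 -m pendant '[[0,0,0,0],[0,0,0,0],[0,0,0,0],[0,0,0,0],[0,0,0,0],[0,0,0,0],[0,0,0,0],[0,0,0,0]]' 1; python3 -m pendant '[[0,0,0,0],[0,0,0,0],[0,0,0,0],[0,0,0,0]]' -
```

```text
t: 19.95
eef_pos: [432.9, 100.5, 39.3]
tcp_rot: [-3.14, -0.0, -0.003]
ft_force: [-0.1, 0.0, -0.2]
opening: 0.998
t: 20.95
eef_pos: [432.8, 100.5, 39.3]
tcp_rot: [-3.14, -0.0, -0.003]
ft_force: [-1.4, -0.3, 0.7]
opening: 0.215
t: 21.45
eef_pos: [432.8, 100.5, 39.3]
tcp_rot: [-3.14, -0.0, -0.003]
ft_force: [-0.0, -0.3, -0.6]
opening: 0.185
```

```bash
python3 -m pendant '[[0,0,-5,0],[0,0,-30,0],[0,0,-60,0],[0,0,-70,0],[0,0,-70,0]]' -; python3 - <<'E'
from h import *
p=cam("wrist"); s=env.state()["eef_pos"]; cv2.imwrite("pics/w15.png",p["pixels"][:,:,::-1])
g=cv2.cvtColor(p["pixels"],cv2.COLOR_RGB2GRAY); m=(g<70).astype(np.uint8); m[:150]=0;m[240:]=0;m[:,:230]=0;m[:,335:]=0
n,l,st,c=cv2.connectedComponentsWithStats(m); i=1+np.argmax(st[1:,4]); print(st[i],c[i])
zf=s[2]-39.3; l_,t_,w_,h_=st[i][:4]
a=ray(p,l_+w_/2-.5,t_+35,zf+7); b=ray(p,l_+w_/2,t_,zf+7); print(s,"foot dx",a[0]-s[0],"dy",b[1]-27-s[1])
E
```

```text
t: 22.08
eef_pos: [433.0, 100.4, 109.5]
tcp_rot: [-3.14, -0.001, -0.003]
ft_force: [-0.4, 0.1, -0.8]
opening: 0.186
[ 240  205   84   35 2224] [281.96043165 224.78192446]
[432.66889923 100.38286645 108.93067714] foot dx 0.6424280069153383 dy -1.20553550874763
```

View pics/w15.png

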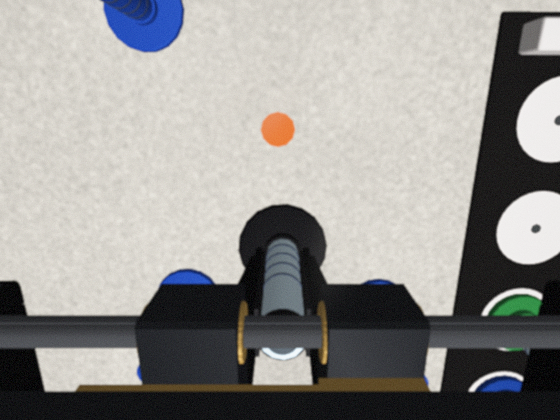

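```bash
python3 -m pendant '[[25,-9,0,0],[75,-26,0,0],[125,-44,0,0],[170,-60,0,0],[198,-69,0,0],[206,-72,0,0],[206,-72,25,0],[206,-72,50,0]]' -; python3 -m pendant '[[0,0,0,0],[0,0,0,0]]' -; python3 - <<'E'
from h import *
p=cam("wrist"); cv2.imwrite("pics/w16.png",p["pixels"][:,:,::-1]);print(env.state()["eef_pos"])
E
```

```text
t: 23.12
eef_pos: [637.8, 171.5, 57.5]
tcp_rot: [-3.141, 0.001, -0.003]
ft_force: [0.2, -0.3, -1.3]
opening: 0.188
t: 23.38
eef_pos: [637.5, 171.4, 57.9]
tcp_rot: [-3.141, 0.002, -0.003]
ft_force: [-0.2, 1.0, 0.6]
opening: 0.185
[637.89424503 171.46996805  58.38402019]
```

View pics/w16.png

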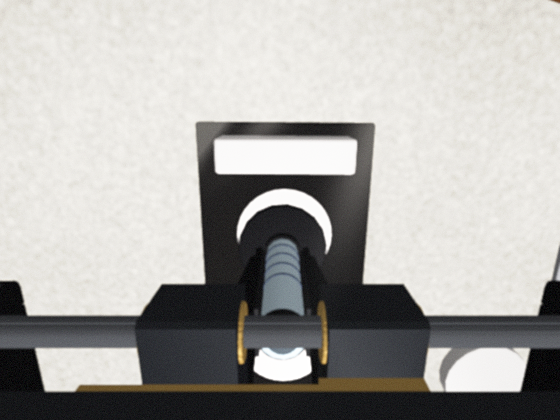

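```bash
python3 -m pendant '[[0.4,0,6,0],[0.6,0,12,0],[0.6,0,14,0],[0.6,0,14,0]]' -; python3 - <<'E'
from h import *
p=cam("wrist"); cv2.imwrite("pics/w17.png",cv2.resize(p["pixels"][160:300,210:360],None,fx=5,fy=4,interpolation=2)[:,:,::-1]);print(env.state()["eef_pos"])
for r,z in((31,4),(27,11.5)):
    q=np.array([proj(p,[638.8+r*np.cos(a),170.8+r*np.sin(a),z]) for a in np.linspace(0,6.28,60)])-[210,160]; q*=[5,4]; print(q.min(0).round(1),q.max(0).round(1))
E
```

```text
t: 23.92
eef_pos: [638.4, 171.5, 44.1]
tcp_rot: [-3.141, 0.001, -0.003]
ft_force: [0.3, -0.0, -0.3]
opening: 0.183
[638.47829793 171.49346278  44.31123694]
[108.8 137.3] [608.9 511.3]
[133.7 176.5] [583.7 511.6]
```

View pics/w17.png

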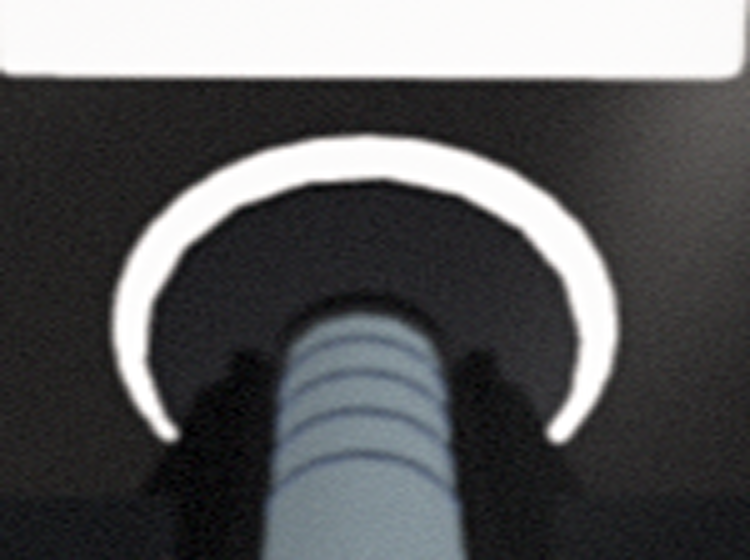

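```bash
python3 -m pendant '[[0,-0.6,0.4,0],[0,-0.6,0.8,0],[0,-0.6,0.8,0]]' -; python3 -m pendant '[[0,0,0,0],[0,0,0,0],[0,0,0,0],[0,0,0,0],[0,0,0,0],[0,0,0,0],[0,0,0,0],[0,0,0,0]]' 0; python3 -m pendant '[[0,0,-20,0],[0,0,-60,0],[0,0,-110,0],[0,0,-160,0],[0,0,-185,0]]' 0; python3 - <<'E'
from h import *
p=cam("wrist"); cv2.imwrite("pics/w18.png",p["pixels"][:,:,::-1]);print(env.state()["eef_pos"])
E
```

```text
t: 24.35
eef_pos: [638.5, 172.1, 43.5]
tcp_rot: [-3.141, 0.001, -0.003]
ft_force: [0.6, 0.1, -0.4]
opening: 0.186
t: 25.35
eef_pos: [638.5, 172.1, 43.5]
tcp_rot: [-3.141, 0.001, -0.003]
ft_force: [0.2, -0.3, 0.1]
opening: 0.964
t: 25.98
eef_pos: [639.1, 172.0, 233.3]
tcp_rot: [-3.14, -0.004, -0.003]
ft_force: [-0.0, -0.5, -0.6]
opening: 1.0
[639.77013831 172.1660336  235.69943908]
```

View pics/w18.png

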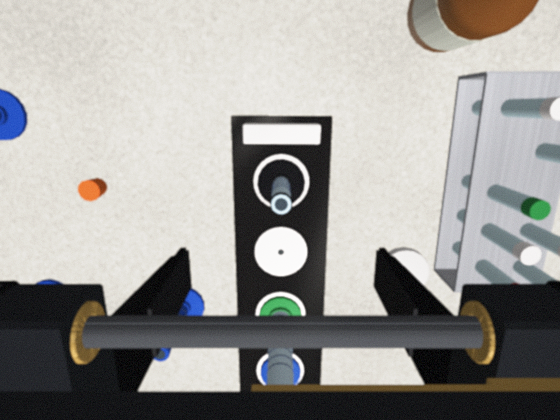

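```bash
python3 -m pendant '[[-20,40,0,0],[-45,95,0,0],[-70,155,0,0],[-95,215,0,0],[-120,275,0,0],[-145,335,0,0],[-165,395,0,0],[-185,450,0,0]]' 0; python3 -m pendant '[[-15,40,0,0],[-25,90,0,0],[-25,105,0,0],[-25,105,0,0],[-25,105,0,0]]' 0; python3 - <<'E'
from h import *
p=cam("wrist"); cv2.imwrite("pics/w19.png",p["pixels"][:,:,::-1]);print(env.state()["eef_pos"])
E
```

```text
t: 27.02
eef_pos: [454.6, -272.6, 234.1]
tcp_rot: [-3.14, -0.008, -0.003]
ft_force: [0.3, -0.9, 0.2]
opening: 1.003
t: 27.65
eef_pos: [429.6, -376.2, 233.8]
tcp_rot: [-3.139, -0.008, -0.002]
ft_force: [0.7, 0.2, 0.8]
opening: 1.0
[ 429.66733478 -376.17839679  233.87807832]
```

View pics/w19.png

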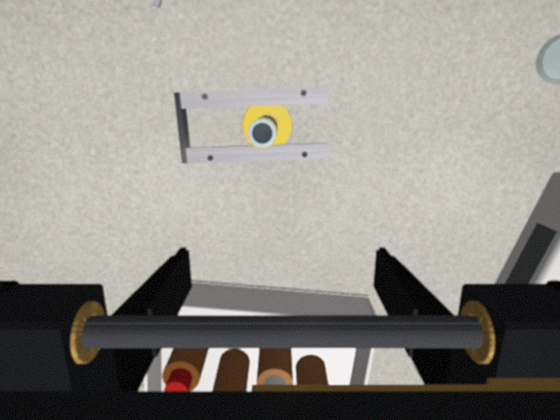

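```bash
python3 - <<'E'
from h import *
p=cam("wrist"); print(env.state()["eef_pos"])
cv2.imwrite("pics/w19b.png",cv2.resize(p["pixels"][80:170,170:340],None,fx=4.5,fy=4.5,interpolation=2)[:,:,::-1])
q=[ray(p,u,v,20)[:2] for u,v in((205,97),(303.5,92.5),(210,157.5),(304.5,154))]; print(np.round(q,1))
print(np.degrees([np.arctan2(*(q[1]-q[0])[::-1]),np.arctan2(*(q[3]-q[2])[::-1])]), np.mean(q,0))
print(ray(p,262.5,132.5,120),ray(p,267,124,7))
E
```

```text
[ 429.72828789 -376.28262924  233.90295253]
[[ 354.2 -286.8]
 [ 453.7 -282.6]
 [ 355.7 -347.8]
 [ 455.7 -344.4]]
[2.38320506 1.93978089] [ 404.84803027 -315.39028806]
[ 416.2783403  -314.95146086  120.        ] [ 416.05896007 -314.06920438    7.        ]
```

View pics/w19b.png

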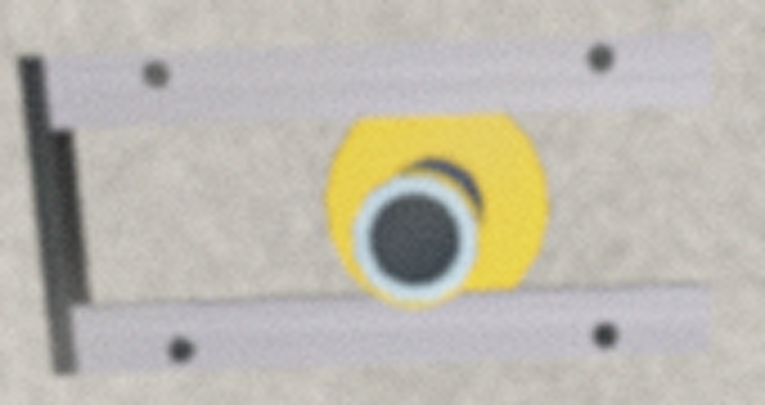

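```bash
python3 -m pendant '[[-7,-31,0,0],[-13,-61,10,0],[-14,-61.5,40,0],[-14.5,-61.5,70,0],[-14.5,-61.5,85,0],[-14.5,-61.5,85,0],[-14.5,-61.5,85,0]]' 0; python3 - <<'E'
from h import *
p=cam("wrist"); cv2.imwrite("pics/w20.png",p["pixels"][:,:,::-1]);print(env.state()["eef_pos"],env.state()["tcp_rot"])
E
```

```text
t: 28.62
eef_pos: [416.4, -314.8, 149.8]
tcp_rot: [-3.141, -0.009, -0.001]
ft_force: [-0.8, -0.3, 0.2]
opening: 0.999
[ 416.3958574  -314.86671893  149.85437471] [-3.14082475e+00 -9.12986626e-03 -1.47758280e-03]
```

View pics/w20.png

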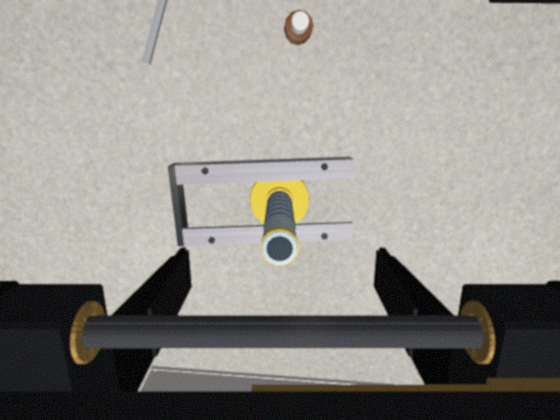

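```bash
python3 - <<'E'
from h import *
p=cam("wrist"); print(env.state()["eef_pos"],ray(p,279.3,248,120),ray(p,279.5,201,7))
E
python3 -m pendant '[[-0.5,0,35,0],[-1,0,70,0],[-1,0,92,0],[-1,0,94,0],[-1,0,94,0]]' 0
```

```text
[ 416.32041463 -314.86801923  149.80064177] [ 415.66241389 -314.70422979  120.        ] [ 415.98545177 -315.82231271    7.        ]
t: 29.35
eef_pos: [416.5, -315.2, 56.7]
tcp_rot: [3.142, -0.01, -0.002]
ft_force: [-0.5, 0.3, 0.4]
opening: 0.997
```

```bash
python3 -m pendant '[[-0.5,0,0,0],[-0.5,0,0,0],[-0.5,0,0,0],[-0.5,0,0,0],[-0.5,0,0,0],[-0.5,0,0,0],[-0.5,0,0,0],[-0.5,0,0,0]]' 1; python3 -m pendant '[[0,0,0,0],[0,0,0,0],[0,0,0,0],[0,0,0,0]]' -; python3 -m pendant '[[0,0,-2,0],[8,-0.3,-2,0],[20,-0.8,-2,0],[20,-0.8,-2,0]]' -
```

```text
t: 30.35
eef_pos: [416.0, -315.1, 56.7]
tcp_rot: [-3.142, -0.01, -0.002]
ft_force: [0.3, 0.1, 2.4]
opening: 0.227
t: 30.85
eef_pos: [416.0, -315.2, 56.7]
tcp_rot: [3.142, -0.01, -0.002]
ft_force: [-0.3, 0.7, 0.8]
opening: 0.224
t: 31.35
eef_pos: [437.1, -314.4, 58.8]
tcp_rot: [3.141, -0.01, -0.001]
ft_force: [-1.3, -1.0, -0.6]
opening: 0.23
```

```bash
python3 -m pendant '[[12,-0.5,0,0],[27,-1,0.3,0],[42,-1.7,0.4,0],[57,-2.3,0.6,0],[72,-2.8,0.7,0],[86,-3.4,0.8,0],[96,-3.7,1,0],[96,-3.7,1,0]]' -;  python3 - <<'E'
from h import *
p=cam("wrist"); cv2.imwrite("pics/w21.png",p["pixels"][:,:,::-1])
p=cam("side"); cv2.imwrite("pics/side21.png",cv2.resize(p["pixels"][200:350,230:430],None,fx=4,fy=4,interpolation=2)[:,:,::-1])
E
```

```text
t: 32.35
eef_pos: [533.5, -310.6, 58.7]
tcp_rot: [3.141, -0.01, -0.0]
ft_force: [-0.5, -0.1, -1.7]
opening: 0.228
```

View pics/w21.png

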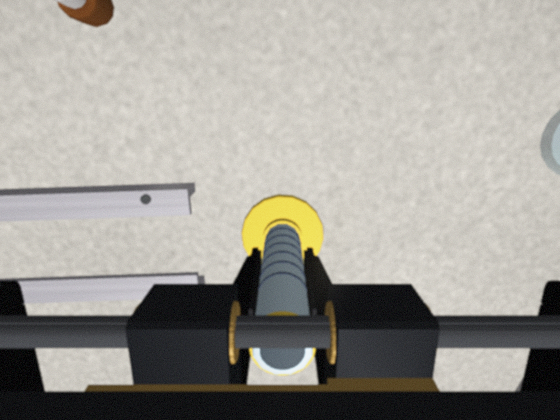

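View pics/side21.png

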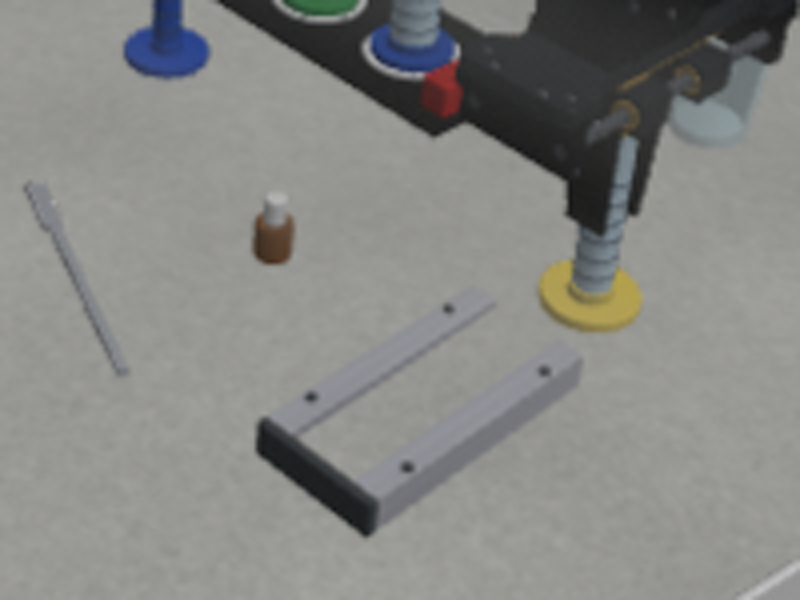

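```bash
python3 -m pendant '[[0,0,-10,0],[0,0,-40,0],[0,0,-80,0],[0,0,-120,0],[0,-10,-132,0],[0,-40,-132,0],[0,-90,-132,0],[0,-140,-132,0]]' -; python3 -m pendant '[[0,-50,0,0],[0,-100,0,0],[0,-150,0,0],[0,-200,0,0],[0,-240,0,0],[0,-255,0,0],[10,-255,0,0],[30,-255,0,0]]' -;  python3 -m pendant '[[0,0,0,0]]' -;python3 - <<'E'
from h import *
p=cam("wrist"); s=env.state()["eef_pos"]; cv2.imwrite("pics/w22.png",p["pixels"][:,:,::-1])
hsv=cv2.cvtColor(p["pixels"],cv2.COLOR_RGB2HSV); m=cv2.inRange(hsv,(20,110,80),(35,255,255)); m[:150]=0;m[260:]=0
n,l,st,c=cv2.connectedComponentsWithStats(m); i=1+np.argmax(st[1:,4]); print(st[i],c[i])
zf=s[2]-56.7; l_,t_,w_,h_=st[i][:4]
a=ray(p,l_+w_/2-.5,t_+35,zf+7); b=ray(p,l_+w_/2,t_,zf+7); print(s,"foot dx",a[0]-s[0],"dy",b[1]-27-s[1])
E
```

```text
t: 33.45
eef_pos: [530.6, -168.8, 189.9]
tcp_rot: [-3.141, -0.009, -0.001]
ft_force: [0.1, -0.2, -1.3]
opening: 0.23
t: 34.45
eef_pos: [561.4, 85.2, 190.2]
tcp_rot: [-3.141, -0.008, -0.002]
ft_force: [-0.6, -0.1, -0.4]
opening: 0.228
t: 34.58
eef_pos: [562.5, 83.8, 189.7]
tcp_rot: [-3.141, -0.008, -0.003]
ft_force: [0.0, -0.3, -0.3]
opening: 0.227
[ 242  195   83   65 3155] [283.4481775  223.25895404]
[561.66131801  83.8708638  189.6679151 ] foot dx 2.464912633916697 dy 0.4738507789992923
```

View pics/w22.png

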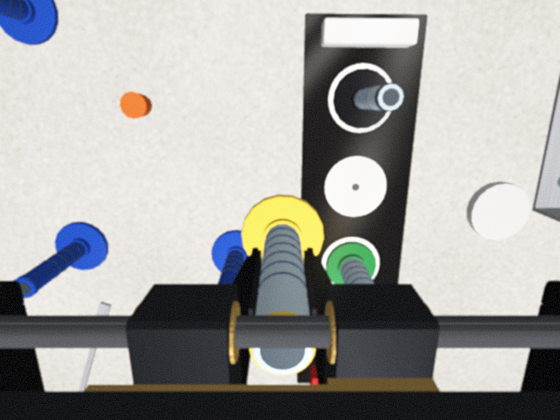

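```bash
python3 -m pendant '[[20,-1.7,0,0],[50,-1.7,0,0],[72,-1.7,0,0],[75,-1.7,0,0],[75,-1.7,0,0],[75,-1.7,35,0],[75,-1.7,75,0],[75,-1.7,100,0]]' -;  python3 -m pendant '[[0,0,5,0],[0,0,12,0],[0,0,12,0]]' -;python3 - <<'E'
from h import *
p=cam("wrist"); s=env.state()["eef_pos"]; print(s,env.state()["tcp_rot"]); cv2.imwrite("pics/w23.png",p["pixels"][:,:,::-1])
E
```

```text
t: 35.62
eef_pos: [635.9, 85.2, 88.8]
tcp_rot: [-3.142, -0.006, -0.003]
ft_force: [-0.0, -0.4, -0.9]
opening: 0.226
t: 36.0
eef_pos: [636.0, 85.2, 77.4]
tcp_rot: [-3.142, -0.006, -0.003]
ft_force: [-0.1, 0.7, -1.1]
opening: 0.226
[636.14394299  85.16075688  77.59486791] [-3.14151324 -0.00664642 -0.00335572]
```

View pics/w23.png

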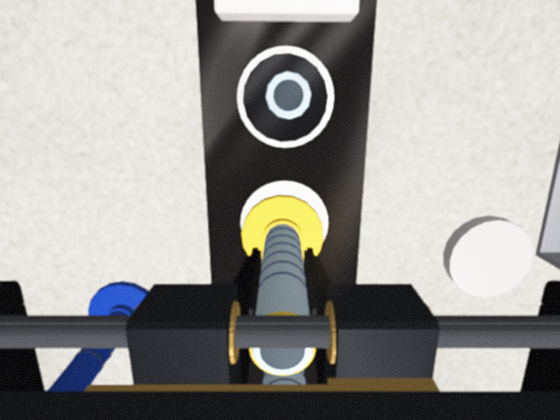

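Final TCP height is about 61.3.

```bash
python3 -m pendant '[[0.4,0,6,0],[0.6,0,13,0],[0.6,0,15.7,0],[0.6,0,15.7,0]]' -; python3 - <<'E'
from h import *
p=cam("wrist"); cv2.imwrite("pics/w24.png",cv2.resize(p["pixels"][160:300,210:360],None,fx=5,fy=4,interpolation=2)[:,:,::-1]);print(env.state()["eef_pos"])
for r,z in((31,4),(27,11.5)):
    q=np.array([proj(p,[638.2+r*np.cos(a),85.8+r*np.sin(a),z]) for a in np.linspace(0,6.28,60)])-[210,160]; q*=[5,4]; print(q.min(0).round(1),q.max(0).round(1))
E
```

```text
t: 36.55
eef_pos: [636.7, 85.2, 61.6]
tcp_rot: [-3.142, -0.006, -0.003]
ft_force: [-0.1, 0.2, -1.7]
opening: 0.229
[636.81572577  85.17387364  61.79695007]
[131.  103.4] [597.  455.1]
[155.3 138.9] [573.7 453.6]
```

View pics/w24.png

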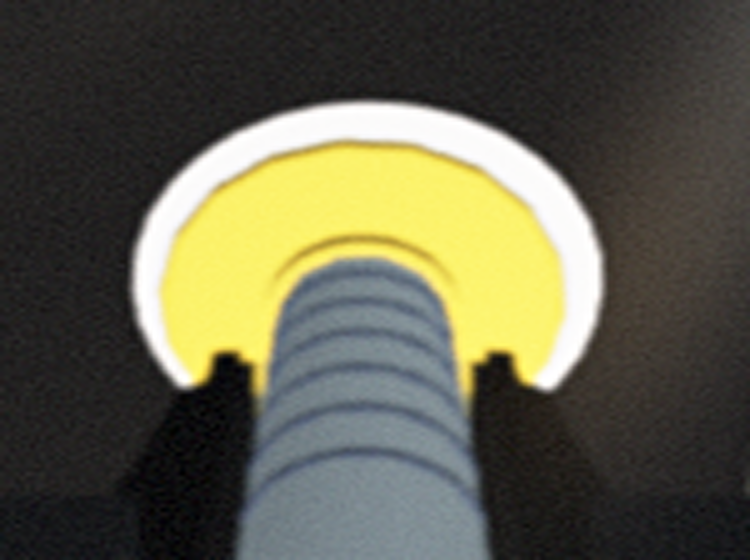

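```bash
python3 -m pendant '[[0.6,-0.5,0.3,0],[0.6,-0.5,0.7,0],[0.6,-0.5,0.7,0]]' -; python3 -m pendant '[[0,0,0,0],[0,0,0,0],[0,0,0,0],[0,0,0,0],[0,0,0,0],[0,0,0,0],[0,0,0,0],[0,0,0,0]]' 0; python3 -m pendant '[[0,0,-20,0],[0,0,-60,0],[0,0,-110,0],[0,0,-160,0],[0,0,-165,0]]' 0; python3 -m pendant '[[-50,70,0,0],[-100,100,0,0],[-150,100,0,0],[-180,100,0,0],[-180,100,0,0],[-180,100,0,0]]' 0; python3 - <<'E'
from h import *
for n in("wrist","side","scene"):
    p=cam(n); cv2.imwrite(f"pics/{n}25.png",p["pixels"][:,:,::-1])
    if n!="wrist":
        cv2.imwrite(f"pics/{n}25.png",cv2.resize(p["pixels"][80:300,150:430],None,fx=2.7,fy=2.7,interpolation=2)[:,:,::-1])
    K=p["intrinsics"]; Rm=p["Rw"].T; t=-Rm@p["C"]
    o=[]
    for z in (4,11):
        Hm=K@np.column_stack([Rm[:,0],Rm[:,1],t+Rm[:,2]*z])
        A=np.array([[0,.5,570],[.5,0,-150],[0,0,1.]])
        o.append(cv2.warpPerspective(p["pixels"],Hm@A,(760,270),flags=cv2.WARP_INVERSE_MAP|cv2.INTER_CUBIC))
    cv2.imwrite(f"pics/o25_{n}.png",np.vstack(o)[:,:,::-1])
E
```

```text
t: 36.98
eef_pos: [637.5, 85.7, 61.2]
tcp_rot: [-3.142, -0.007, -0.003]
ft_force: [-0.3, 1.0, -1.2]
opening: 0.226
t: 37.98
eef_pos: [637.5, 85.7, 61.1]
tcp_rot: [-3.142, -0.007, -0.003]
ft_force: [0.0, -0.4, -0.6]
opening: 0.979
t: 38.6
eef_pos: [637.5, 85.8, 230.0]
tcp_rot: [-3.141, -0.013, -0.003]
ft_force: [-0.1, 0.6, -0.5]
opening: 1.003
t: 39.35
eef_pos: [458.0, -13.7, 227.5]
tcp_rot: [-3.141, -0.013, -0.003]
ft_force: [0.2, -0.8, -0.4]
opening: 0.998
```

View pics/wrist25.png

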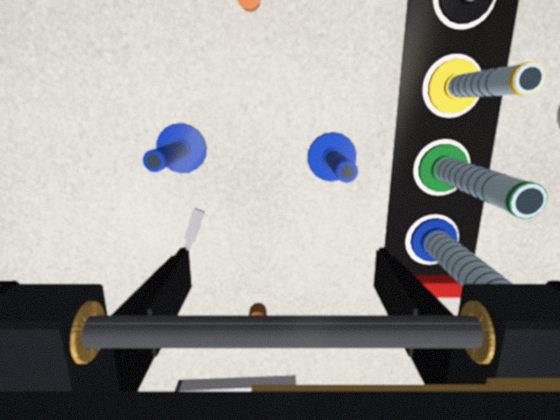

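View pics/side25.png

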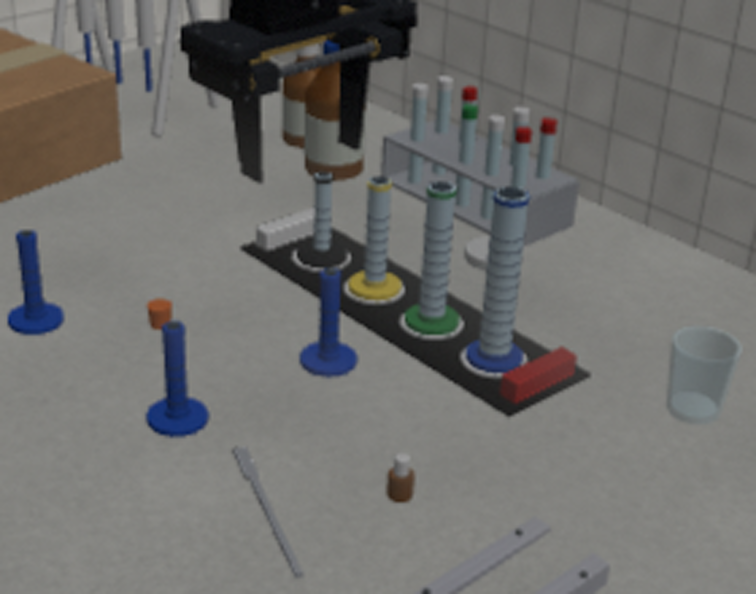

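View pics/o25_scene.png

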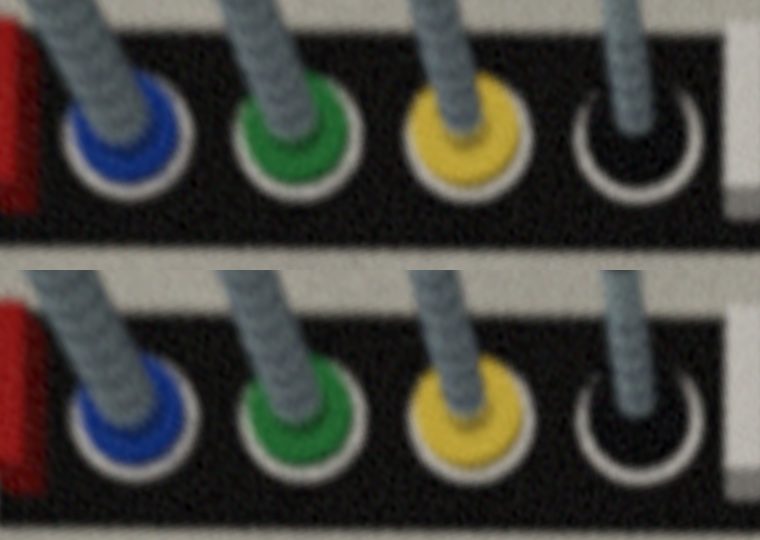

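View pics/o25_side.png

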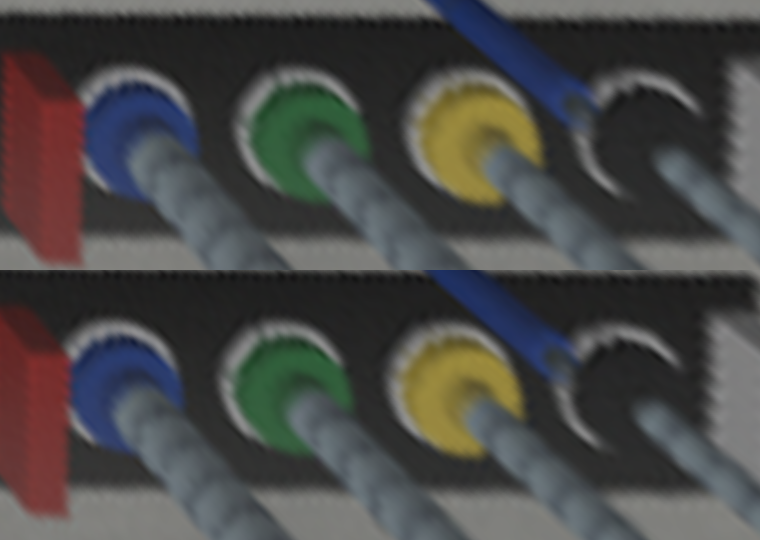

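All four stand upright within their marks, with the white ring visible around each foot. I'm handing in.

```bash
python3 - <<'E'
from cell import job
print(job.job_done())
E
```

```text
the job is handed in; nothing more can be done
None
```

All four cylinders are standing upright on the marks in height order: blue next to the red block, then green, yellow and black at the white end. I slid the yellow one about 117 mm out through the rail's open end before lifting it, and left the blue look-alikes alone. The job was handed in at about 39.5 s.

- **Last checks:** the final wrist, side and scene pictures show every cylinder released and upright, with a white ring visible around each foot. The gripper was open, well clear and above everything. Centring came out at about 1 mm by my wrist and scene measurements. All the wrist forces I read stayed below 3 N.
- **Disagreement:** in the first pictures, the scene and side cameras placed the marks several millimetres apart, more than the stated 2 mm calibration. I positioned everything from the wrist camera instead.
- **Not measured:** I judged "standing still" from single pictures rather than by comparing positions over time. The side view is too oblique to confirm the 1 mm centring, and the exact rim tilt was not measured.

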